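# Gauge a token, then bring its tube round and hold the rotor

### The job

Take the brass token from the green felt pad, slide it down the stepped gauge pin as far as it will go and let go of it there, leaving the token on the black pad alone. If it went right down to the gauge's foot, then turn the counting machine's rotor until the tube with the green knob stands in line with the brass arrow at the machine's front; if it stopped at the step of the pin, do so with the red knob's tube instead. Finish while still gripping that knob firmly in line with the arrow, so that the rotor is held still, and do not disturb the dice, ball, chip stack and card case.

Things in the scene. Friction and masses are not known exactly. Their poses are not given: they have to be found in the camera images.
- token_a: brass token: flat ring, 40 mm across, 12 mm thick, about 90 g, hole through its middle. Two look alike, but one has an 18 mm hole, the other 13 mm; it is not told which is which, and which lies on the green pad varies. Starts flat on a felt pad within 6 mm of its centre. Origin: centre of its underside, z up through the hole
- token_b: brass token: flat ring, 40 mm across, 12 mm thick, about 90 g, hole through its middle. Two look alike, but one has an 18 mm hole, the other 13 mm; it is not told which is which, and which lies on the green pad varies. Starts flat on a felt pad within 6 mm of its centre. Origin: centre of its underside, z up through the hole
- green_pad: dark green felt disc, 64 mm across and 3 mm thick, fixed; the token on it is the one to gauge. It changes places with the black pad. Origin: centre of its underside, on the desk
- black_pad: black felt disc, 64 mm across and 3 mm thick, fixed; the token on it is to be left alone. Origin: centre of its underside, on the desk
- gauge: fixed steel gauge: upright stepped pin on a round foot 56 mm across, 8 mm thick. The pin is 15 mm thick up to 26 mm over the desk, tapers to 10 mm at 30 mm, then 10 mm up to 46 mm, blunt cone to its tip at 54 mm. A token with 18 mm hole goes to the foot (underside at 8 mm), with 13 mm hole it stops on the taper (underside at about 28 mm). Origin: centre of the foot's underside; z up the pin
- machine: fixed mahogany machine: round base 260 mm across, 40 mm high, brass arrow on its front rim, hopper case with crank behind (145 to 245 mm behind the rotor's axis, up to 130 mm high). The crank is fixed and does not drive the rotor. Origin: on the rotor's vertical axis at desk height; its -x points to the arrow, +x to the hopper
- rotor (a joint): angle of the wooden rotor about its vertical axis, rad, growing counter-clockwise seen from above. At 0 the green knob is in line with the arrow, at pi or -pi the red one. Starts between 0.6 and 2.5, stops at -6.28 and 6.28; light friction (about 0.06 N m), stays where it is left
- green_knob: green knob: plain round upright post, 18 mm thick, 36 mm tall, on the green cap of one of the rotor's six tubes, 80 mm from the rotor's axis. Origin: centre of its foot, 110 mm over the desk (top at 146 mm). Nothing else on the rotor is higher than 125 mm (the central ball); the other tubes end at 112 mm. It spins freely about its own axis
- red_knob: red knob, opposite the green one: plain round upright post, 18 mm thick, 36 mm tall, on the red cap of one of the rotor's six tubes, 80 mm from the rotor's axis. Origin: centre of its foot, 110 mm over the desk (top at 146 mm). Nothing else on the rotor is higher than 125 mm (the central ball); the other tubes end at 112 mm. It spins freely about its own axis
- front_mark (a point): the point above the machine's base, 80 mm from the rotor's axis on the arrow's side, where the axis of the chosen knob must stand (seen from above); 120 mm over the desk
- die_a: bone die, 18 mm, a bystander. Origin: centre of its underside
- die_b: bone die, 18 mm, a bystander. Origin: centre of its underside
- ball_center (a point): centre of a silver roulette ball, 20 mm across, lying in a small fixed wooden dish 70 mm across; a bystander
- chip_stack: stack of red and ivory chips, 39 mm across and 33 mm high, a bystander. Origin: centre of its underside
- deck_case: blue playing card case, 66 x 92 x 22 mm, lying flat, a bystander. Origin: centre of its underside
Mind the look-alikes: they are no part of the job. Of the things shaped like the gauge, the steel one is meant.

How it is judged:
By the outcome, as a careful person would: the job done as asked, in the order asked, and still so for the second after the job is handed in, while the arm keeps its last pose, push and grip.
It also fails if it takes over 61 s, if anything falls off the work surface, if the arm or the gripper's body presses on something with over 40 N, if the wrist force passes 120 N, or if a joint passes its speed limit or range.

### The arm

A 6-joint arm with a two-finger parallel gripper is mounted at the origin on the work surface. World frame = base frame: x ahead of the robot, y to its left, z up, the work surface at z = 0. Lengths are in m, angles in rad, forces in N, time in s.
With the tool pointing down it reaches from about 0.275 to 0.775 m from the base axis. Payload 14.6 kg.
Tool frame: the origin (TCP) lies at the very end of the fingers, on their centre line; the grasp point (between the pads) lies 19 mm behind it (bot.grip_point_offset is the distance from the TCP to the grasp point, in m); z points along the fingers, y is the line along which they close (so a half turn about z gives the same grasp; the last joint's range is limited). The gripper opens to 85 mm and grips with 20 to 120 N. Pads are 22 mm wide; open, the fingers measure 114 mm over their backs; the gripper's body (76 mm by 85 mm) begins 54 mm behind the grasp point. The pads swing forward as they close: fully open they stand 13 mm farther back than shut.
Start: joints at [0.986, 0.263, -0.048, 1.259, 0, 1.415], TCP at [0.219, 0.477, 0.231] pointing down, gripper open.
Joint ranges: [-2.65, 2.65], [-0.89, 1.7], [-1.18, 1.37], [-2.13, 2.11], [-1.35, 1.29], [-3.14, 3.14]. Speed limits (rad/s): [1.89, 1.89, 2.57, 2.79, 3.14, 3.14].

### API

Orientations are given as a 3x3 rotation matrix whose columns are the frame's x, y, z axes.
In Python, from station import bot, jaws, solver, telemetry, cams, hand_in gives the robot as it stands. Calls block until the motion is done:
- bot.move_ptp(position, orientation): joint-space move of the TCP to a pose.
- bot.move_straight(position, vel=0.15, orientation=None): straight line of the TCP; orientation=None keeps the orientation; vel is the mean speed in m/s.
- bot.set_joints(angles): joint-space move.
- jaws.move_gripper(opening): opening from 0.0 (shut) to 1.0 (fully open); the grip force is fixed at half the most; returns when the fingers have stopped.
- bot.hold(seconds).
- solver.ik(position, orientation): joint angles nearest the present ones, or None.
- telemetry.read_state(): the state.
- cams.read_camera(name): name is "side" or "top"; returns the picture (420x560x3 uint8, red, green, blue); there is no depth.
- cams.camera_model(name): a dict with "fovy" (degrees; the focal length in pixels is half the picture's height over the tangent of half this angle, whatever the lens; pixels are square), "cx", "cy" (the principal point, pixels), "dist_coeffs" ([k1, k2, p1, p2, k3] as OpenCV has them; the pictures are not rectified), "rvec" (rotation vector, rad) and "tvec" (3), from world to camera coordinates, as OpenCV has them. Camera axes: x right, y down, z forward; pixel columns grow to the right and rows downward; lengths in m; the calibration is good to about 2 mm. A picture is of the moment at which its call begins. camera_model takes no time and is no camera call.
A pose or a line that the arm cannot do raises bot.MotionError and nothing moves.
- hand_in(): hands the job in; it is judged then, once.
The state is a dict: "clock": time; "joints": joint angles; "joint_velocities": joint speeds; "effort": joint torques, N m; "tcp_pos": TCP position; "tool_rot": TCP orientation; "contact_force": force on the tool from outside, world axes, zero at the start; "ft_torque": the same for the moment, N m; "grip_width": opening from 0.0 (shut) to 1.0 (fully open); "grasp_force": force on a finger pad.
Only numpy, scipy, OpenCV 4.12 (cv2) and the standard library are available. Lean on these libraries where they do the work, as an engineer would, in place of code of your own. Each camera call takes 0.05 s, during which the arm holds its last target. There are 200 camera calls.

## Working session

There is one attempt and no reset: what is moved stays moved. The work goes in short steps, each a Python script; the robot and the scene stay as the last script left them, time stands still between calls to the robot, and variables do not carry over. Pictures are saved under pics/ and viewed, at most 10 in all, crops included, and the job is handed in when it is done.

```bash
ls; mkdir -p pics
python3 - <<'E'
from station import *
import cv2
for n in("top","side"):
    cv2.imwrite(f"pics/{n}0.png",cv2.cvtColor(cams.read_camera(n),cv2.COLOR_RGB2BGR)); print(cams.camera_model(n))
s=telemetry.read_state();print(s["clock"],s["tool_rot"])
E
```

```text
pics
{'fovy': 53.952796518524124, 'cx': 274.59640443822195, 'cy': 201.75717422807787, 'dist_coeffs': array([-0.10597659,  0.        ,  0.        ,  0.        ,  0.        ]), 'rvec': array([ 2.12640917, -2.15560163,  0.18769537]), 'tvec': array([-0.13109176,  0.56736978,  0.99596892])}
{'fovy': 53.24768306462091, 'cx': 291.73873186150496, 'cy': 217.29779183830004, 'dist_coeffs': array([0.01312317, 0.        , 0.        , 0.        , 0.        ]), 'rvec': array([ 2.13399404, -0.19261149,  0.13326481]), 'tvec': array([-0.58397083,  0.06881115,  0.90036127])}
0.1 [[-9.09060126e-01  4.16664622e-01 -5.28575943e-04]
 [ 4.16664929e-01  9.09059802e-01 -7.82834872e-04]
 [ 1.54327546e-04 -9.31883025e-04 -9.99999554e-01]]
```

View pics/top0.png

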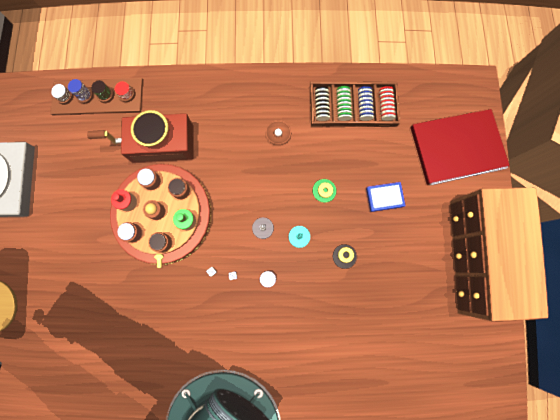

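View pics/side0.png

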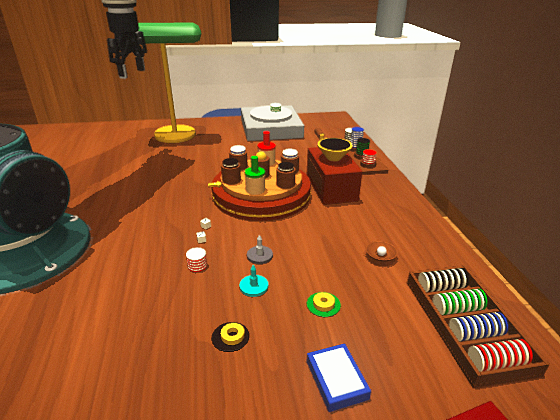

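Top view: there are two gauge-shaped things, grey steel at (263,228) and teal at (300,236). The grey one is the steel gauge. There are two tokens, one on the green pad at (325,190) and one on the black pad at (345,256), and the green one is the one to gauge. The machine is at about (160,213), with the arrow at (158,260). I'll confirm with enlarged crops.

Run:
```python
import cv2,numpy as np
t=cv2.imread("pics/top0.png");s=cv2.imread("pics/side0.png")
z=lambda i,x,y,w,h,f:cv2.resize(i[y:y+h,x:x+w],None,fx=f,fy=f,interpolation=cv2.INTER_CUBIC)
a=np.hstack([z(t,245,170,100,75,4),z(s,235,225,100,75,4)])  # each 400x300
b=np.hstack([z(t,105,160,107,107,3.738),z(s,205,125,110,82,3.636)[:0] if 0 else cv2.resize(z(s,205,125,110,110,3.636),(400,400))])
cv2.imwrite("pics/c1.png",np.vstack([cv2.resize(a,(800,300))]))
cv2.imwrite("pics/c2.png",b)
```

```text
(no output)
```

View pics/c1.png

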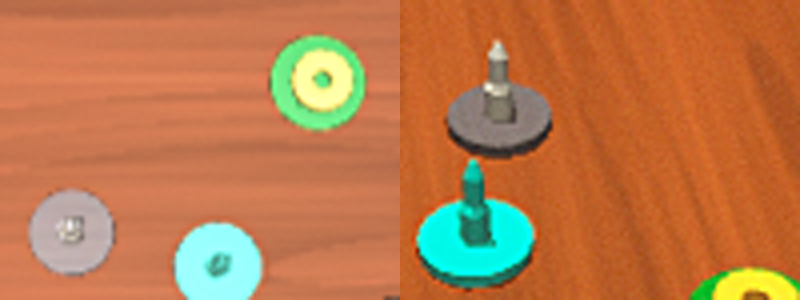

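View pics/c2.png

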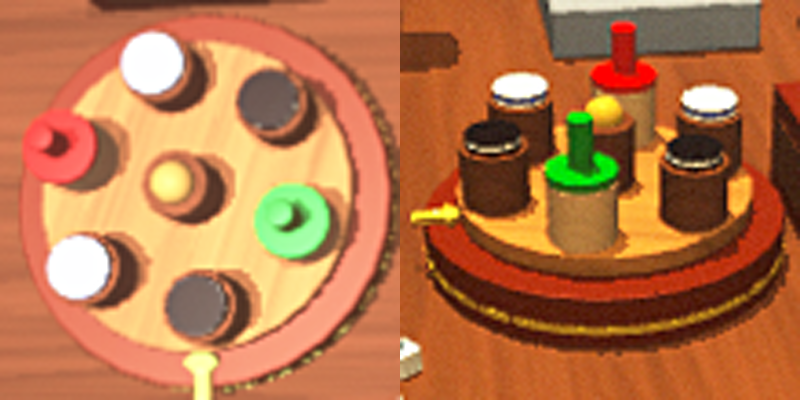

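The crop shows the grey steel pin (top (262.4,227.6), side tip (259,234.6)) apart from the teal one. The token on the green pad is at top (325.1,189.6). In top pixels the green knob's top is at about (180.6,216.9), the red at (116.7,196.3), and the arrow tip at (158,266).

```bash
cat > h.py <<'E'
from station import *
import numpy as np, cv2
from scipy.optimize import least_squares
def cam(n):
    m=cams.camera_model(n); f=210/np.tan(np.radians(m["fovy"]/2))
    return np.array([[f,0,m["cx"]],[0,f,m["cy"]],[0,0,1.]]),m
def on(n,px,z):
    "pixel -> world point at height z"
    K,m=cam(n); u=cv2.undistortPoints(np.array([[px]],float),K,m["dist_coeffs"])[0,0]
    R=cv2.Rodrigues(m["rvec"])[0]; c=-R.T@m["tvec"]; d=R.T@[u[0],u[1],1]
    return (c+d*(z-c[2])/d[2])[:2]
def proj(n,p):
    K,m=cam(n); return cv2.projectPoints(np.array([p],float),m["rvec"],m["tvec"],K,m["dist_coeffs"])[0][0,0]
def cen(img,box,f):
    x,y,w,h=box; m=f(img[y:y+h,x:x+w].astype(int)); r,c=np.nonzero(m)
    return np.array([(c.min()+c.max())/2+x,(r.min()+r.max())/2+y]),np.array([c.mean()+x,r.mean()+y]),len(r)
E
python3 - <<'E'
from h import *
T=cv2.imread("pics/top0.png")[...,::-1];S=cv2.imread("pics/side0.png")[...,::-1]
sat=lambda a:a.max(2)-a.min(2)
br=lambda a:(a[...,0]>170)&(a[...,1]>150)&(a[...,2]<190)&(a[...,0]>=a[...,1])&(a[...,0]-a[...,2]>60)
grey=lambda a:(sat(a)<45)
for n,I,bt,bg,tk in(("top",T,(308,172,34,36),(246,212,32,32),0),("side",S,(305,285,40,32),(244,240,33,25),0)):
    e,c,k=cen(I,bt,br);print(n,"token",e,c,k,on(n,e,.015),on(n,c,.015))
    e,c,k=cen(I,bg,grey);print(n,"gauge",e,c,k,on(n,e,.008),on(n,c,.008))
print("side tip",on("side",(259.1,234.6),.054))
print("pad",on("top",(324.1,190.1),.003))
g=on("top",(180.6,216.9),.146);r=on("top",(116.7,196.3),.146)
print("knobs top",g,r,np.linalg.norm(g-r),(g+r)/2)
q=lambda x,y:((x+.5)/3.636-.5+205,(y+.5)/3.636-.5+125)
g=on("side",q(579,116),.146);r=on("side",q(623,27),.146)
print("knobs side",g,r,np.linalg.norm(g-r),(g+r)/2)
w=lambda x,y:((x+.5)/3.738-.5+105,(y+.5)/3.738-.5+160)
print("ball",on("top",w(171,184),.115),"arrow",on("top",w(202,360),.04),on("top",(158.5,266),.04),on("side",(209,184),.04),on("side",(221,183.5),.04))
for z in(0,.02,.04): print("base outline",z,on("top",w(22,200),z),on("top",w(390,200),z))
E
```

```text
top token [325.  192.5] [325.03592814 190.17964072] 167 [ 0.59379171 -0.2718816 ] [ 0.59999204 -0.27219411]
top gauge [263. 228.] [262.59482759 227.82471264] 348 [ 0.50329433 -0.10817192] [ 0.5037653  -0.10712394]
side token [323.5 299.5] [323.52360515 299.65665236] 233 [ 0.60086914 -0.27433276] [ 0.60080875 -0.27473554]
side gauge [259.5 251.5] [259.39447236 253.7160804 ] 398 [ 0.50459587 -0.10230397] [ 0.50339812 -0.10996454]
side tip [ 0.50440915 -0.10494501]
pad [ 0.60254871 -0.27135556]
knobs top [0.51697078 0.07720803] [0.56673249 0.22841889] 0.1591884133050852 [0.54185163 0.15281346]
knobs side [0.77365647 0.04303297] [0.85862265 0.18934103] 0.16919012451903426 [0.81613956 0.116187  ]
ball [0.54104291 0.156837  ] arrow [0.43256976 0.1541482 ] [0.40748837 0.15401922] [0.40783547 0.16177996] [0.43836697 0.15985931]
base outline 0 [0.54816348 0.29884288] [0.54514837 0.03401471]
base outline 0.02 [0.54532716 0.29094784] [0.54236807 0.03104011]
base outline 0.04 [0.54249084 0.28305281] [0.53958777 0.02806552]
```

```bash
cat >> h.py <<'E'
RX=np.array([[0,1,0],[1,0,0],[0,0,-1.]])   # closing line along world x
def shot(tag,box=None,f=1):
    for n in("top","side"): cv2.imwrite(f"pics/{n}{tag}.png",cams.read_camera(n)[...,::-1])
def st():
    s=telemetry.read_state(); print({k:np.round(s[k],4).tolist() for k in("clock","tcp_pos","contact_force","grip_width","grasp_force","joints")})
E
python3 - <<'E'
from h import *
q=lambda x,y:((x+.5)/3.636-.5+205,(y+.5)/3.636-.5+125)
g=on("side",q(179,116),.146);r=on("side",q(223,27),.146)
print("knobs side",g,r,np.linalg.norm(g-r),(g+r)/2)
for R in(RX,RX@np.diag([-1,-1,1])): print(solver.ik([.6005,-.273,.12],R),solver.ik([.504,-.1055,.1],R),solver.ik([.46,.155,.16],R))
E
```

```text
knobs side [0.51765673 0.08095958] [0.56705937 0.2304545 ] 0.15744634926321874 [0.54235805 0.15570704]
[-0.55010008  0.5403271   0.09509683  1.12556606  0.          1.02069625] [-0.3647003   0.32381594 -0.33451895  0.91246143  0.          1.20609603] [ 0.15693721  0.23080937 -0.29260712  1.04737984  0.          1.72773354]
[-0.55010008  0.5403271   0.09509683  1.12556606  0.         -2.1208964 ] [-0.3647003   0.32381594 -0.33451895  0.91246143  0.         -1.93549663] [ 0.15693721  0.23080937 -0.29260712  1.04737984  0.         -1.41385912]
```

Run:
```python
from h import *
bot.move_ptp([.6005,-.273,.12],RX); jaws.move_gripper(.75)
bot.move_straight([.6005,-.273,.0045],vel=.1); st()
jaws.move_gripper(0.); st()
bot.move_straight([.6005,-.273,.10],vel=.1)
bot.move_straight([.504,-.1065,.10],vel=.15); st()
shot("1")
s,t=cv2.imread("pics/side1.png"),cv2.imread("pics/top1.png")
z=lambda i,x,y,w,h:cv2.resize(i[y:y+h,x:x+w],(400,400),interpolation=cv2.INTER_CUBIC)
cv2.imwrite("pics/c3.png",np.hstack([z(t,205,170,100,100),z(s,215,185,90,90)]))
```

```text
{'clock': 4.7417, 'tcp_pos': [0.6008, -0.2732, 0.0051], 'contact_force': [0.7543, -0.2957, 0.4922], 'grip_width': 0.7551, 'grasp_force': 0.0, 'joints': [-0.5501, 0.6252, -0.0805, 0.8641, -0.0, 1.0207]}
{'clock': 5.1167, 'tcp_pos': [0.6008, -0.2731, 0.0055], 'contact_force': [-2.4452, 0.9777, 10.1419], 'grip_width': 0.4313, 'grasp_force': 58.8674, 'joints': [-0.5501, 0.6246, -0.0805, 0.8646, -0.0, 1.0207]}
{'clock': 7.6583, 'tcp_pos': [0.5045, -0.1071, 0.1], 'contact_force': [-0.1141, 0.4829, -1.5998], 'grip_width': 0.4346, 'grasp_force': 60.0882, 'joints': [-0.3672, 0.3248, -0.3331, 0.9126, -0.0001, 1.204]}
```

View pics/c3.png

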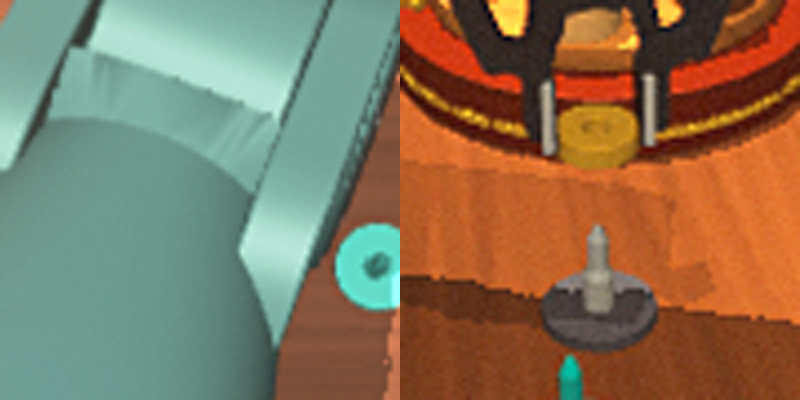

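Side view: the token is held level between the pads with its centre at about (259,212). The pin tip is at (259.2,235.9). I'll lower to just above the tip and measure the offset with outline fits.

Run:
```python
from h import *
bot.move_straight([.504,-.1065,.062],vel=.1); st()
shot("2"); s=cv2.imread("pics/side2.png")
z=s[195:275,215:305]
cv2.imwrite("pics/c4.png",cv2.resize(z,(720,640))[:600])
a=s[...,::-1].astype(int)
tok=lambda a:(a[...,0]-a[...,2]>60)&(abs(a[...,0]-a[...,1]*1.2)<25)&(a[...,1]>70)
print(cen(a,(245,205,30,40),tok))
# predictions: token and foot outline for nominal positions
th=np.linspace(0,2*np.pi,90)
def ext(c,r,z0,z1):
    p=np.array([proj("side",[c[0]+r*np.cos(t),c[1]+r*np.sin(t),z]) for t in th for z in(z0,z1)]); return p.min(0),p.max(0)
tc=telemetry.read_state()["tcp_pos"]
print("tok pred",ext(tc,.02,tc[2]-.0025,tc[2]+.0095))
print("foot pred",ext((.504,-.1065),.028,0,.008),"tip",proj("side",[.504,-.1065,.054]))
print("dx1mm",proj("side",[.505,-.1065,.054])-proj("side",[.504,-.1065,.054]),"dy",proj("side",[.504,-.1055,.054])-proj("side",[.504,-.1065,.054]))
```

```text
{'clock': 8.2917, 'tcp_pos': [0.5041, -0.1066, 0.0622], 'contact_force': [0.1611, 0.4676, -0.7866], 'grip_width': 0.4348, 'grasp_force': 60.1006, 'joints': [-0.3667, 0.3605, -0.3955, 0.8149, -0.0, 1.2042]}
(array([259. , 226.5]), array([259.36111111, 227.27777778]), 36)
tok pred (array([249.24786299, 222.47428621]), array([268.86180188, 238.26448507]))
foot pred (array([246.27892226, 244.90482038]), array([272.62147797, 263.94268668])) tip [258.99785575 235.04271163]
dx1mm [ 0.47947182 -0.04481793] dy [-0.06033693 -0.27309266]
```

View pics/c4.png

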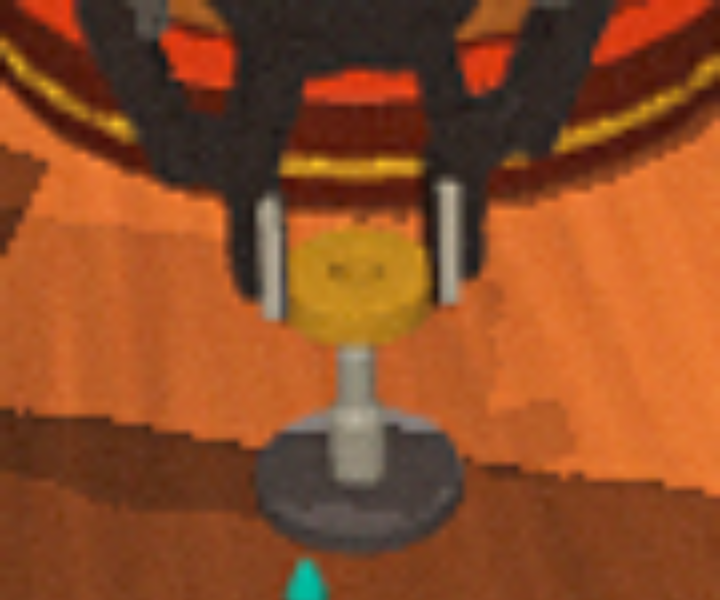

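Measured in the side image against the prediction, the token sits about +0.4 px in x and −0.2 px in y relative to the pin. That is about 0.8 mm too far in +x and 0.7 mm in +y. I'll correct that and lower it while watching the force.

```bash
cat >> h.py <<'E'
def F(): return telemetry.read_state()["contact_force"]
def lower(p,zend,lim=12,step=.002):
    "guarded descent from p, yielding sideways to the contact force"
    p=np.array(p,float); f0=F().copy()
    while p[2]>zend:
        p[2]-=step; bot.move_straight(p,vel=.04); f=F()-f0
        print(np.round(p,4),np.round(f,1))
        if f[2]>lim: return p
        l=f[:2]; 
        if np.hypot(*l)>4: p[:2]+=np.clip(l*5e-5,-.0005,.0005)
    return p
E
python3 - <<'E'
from h import *
p=[.5032,-.1072,.062]
bot.move_straight(p,vel=.02); bot.hold(.2)
p=lower(p,.0095); st()
E
```

```text
[ 0.5032 -0.1072  0.06  ] [1.  0.5 1.9]
[ 0.5032 -0.1072  0.058 ] [ 0.3 -0.2 -0.5]
[ 0.5032 -0.1072  0.056 ] [-0.1 -0.1  0.6]
[ 0.5032 -0.1072  0.054 ] [-0.6 -0.6  1.2]
[ 0.5032 -0.1072  0.052 ] [0.9 0.  0.5]
[ 0.5032 -0.1072  0.05  ] [0.6 0.1 1.2]
[ 0.5032 -0.1072  0.048 ] [1.1 1.  0.7]
[ 0.5032 -0.1072  0.046 ] [ 0.5 -0.3 -0.2]
[ 0.5032 -0.1072  0.044 ] [0.5 0.8 0.9]
[ 0.5032 -0.1072  0.042 ] [-0.9  0.9  0.9]
[ 0.5032 -0.1072  0.04  ] [ 0.7 -0.1  1.4]
[ 0.5032 -0.1072  0.038 ] [0.6 1.2 1.1]
[ 0.5032 -0.1072  0.036 ] [-0.1  0.4  0.4]
[ 0.5032 -0.1072  0.034 ] [-0.6 -0.6  0.8]
[ 0.5032 -0.1072  0.032 ] [0.1 1.3 0.8]
[ 0.5032 -0.1072  0.03  ] [1.2 1.3 1.2]
[ 0.5032 -0.1072  0.028 ] [-0.8  1.1 16.7]
{'clock': 13.0917, 'tcp_pos': [0.5037, -0.1073, 0.0288], 'contact_force': [-0.8972, 0.6852, 14.9718], 'grip_width': 0.431, 'grasp_force': 61.7331, 'joints': [-0.3683, 0.396, -0.4476, 0.7257, 0.0002, 1.2024]}
```

Run:
```python
from h import *
t,s=cv2.imread("pics/top0.png"),cv2.imread("pics/side0.png")
z=lambda i,x,y:cv2.resize(i[y:y+30,x:x+30],(300,300),interpolation=cv2.INTER_CUBIC)
cv2.imwrite("pics/c5.png",np.vstack([np.hstack([z(t,310,175),z(t,330,241)]),np.hstack([z(s,309,286),z(s,217,319)])]))
# probe: light push, small sideways shifts: a wide hole would drop to the foot
p0=np.array([.5034,-.1072,.0285]); f=[]
for d in([0,0],[1,0],[-1,0],[0,1],[0,-1],[0,0]):
    bot.move_straight(p0+np.r_[np.array(d)*.0012,0],vel=.02); s=telemetry.read_state(); print(d,np.round(s["tcp_pos"],4),np.round(s["contact_force"],1))
```

```text
[0, 0] [ 0.5037 -0.1072  0.029 ] [-1.   0.7  8.5]
[1, 0] [ 0.5038 -0.1072  0.0289] [-7.3  0.7 12.9]
[-1, 0] [ 0.5034 -0.1073  0.0291] [4.3 2.  5.5]
[0, 1] [ 0.5037 -0.1067  0.029 ] [-1.6 -3.5  8.8]
[0, -1] [ 0.5036 -0.1077  0.0289] [ 0.7  6.7 10.5]
[0, 0] [ 0.5036 -0.1073  0.029 ] [-2.3  1.4  8.8]
```

View pics/c5.png

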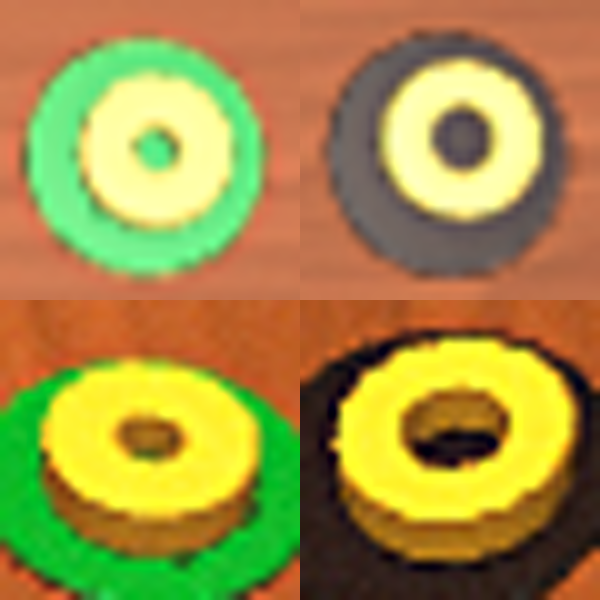

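The crops show that the green pad's token has the small hole (13 mm) and the black pad's token the wide one. The probe agrees: the token is captive and seated at the step. So the red knob's tube must go to the arrow. I'll release, clear, and refine the machine's pose from the pictures.

Run:
```python
from h import *
jaws.move_gripper(.62); p=telemetry.read_state()["tcp_pos"]
bot.move_straight([p[0],p[1],.13],vel=.12); st()
bot.move_straight([p[0]-.13,p[1]-.05,.21],vel=.3)
shot("3"); t,s=cv2.imread("pics/top3.png"),cv2.imread("pics/side3.png")
z=lambda i,x,y,w,h:cv2.resize(i[y:y+h,x:x+w],(400,300),interpolation=cv2.INTER_CUBIC)
cv2.imwrite("pics/c6.png",np.vstack([np.hstack([z(t,144,245,32,24),z(t,85,105,120,90)]),np.hstack([z(s,204,172,32,24),z(s,210,195,100,75)])]))
```

```text
{'clock': 15.925, 'tcp_pos': [0.5029, -0.1071, 0.1294], 'contact_force': [-0.5561, 0.207, -0.6129], 'grip_width': 0.6193, 'grasp_force': 0.0, 'joints': [-0.3684, 0.2994, -0.2832, 0.9892, -0.0, 1.2024]}
```

View pics/c6.png

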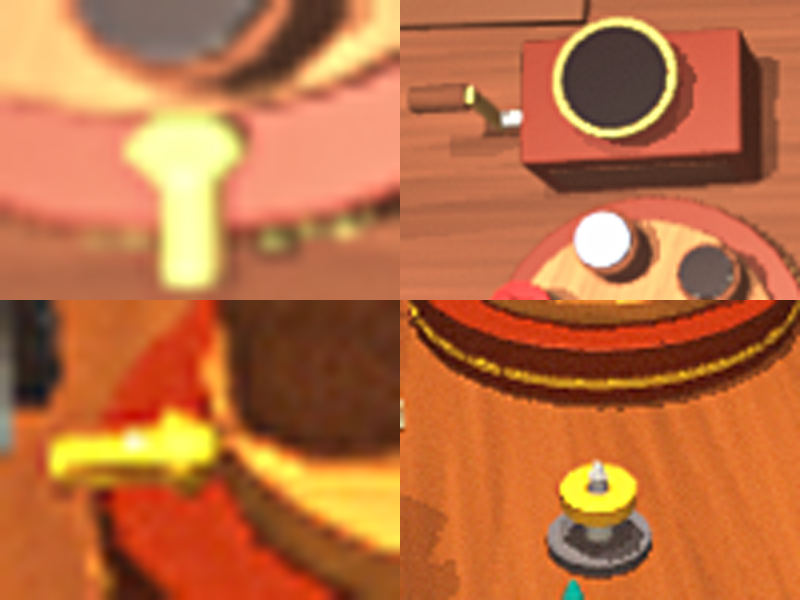

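The token sits on the pin's step. The arrow's line runs from (158.7,267.6) to (158.3,254.1) in the top picture. The hopper's top corners are also read off this crop.

Run:
```python
from h import *
A=lambda x,y:((x+.5)/12.5-.5+144,(y+.5)/12.5-.5+245)
H=lambda x,y:((x-400+.5)/3.333-.5+85,(y+.5)/3.333-.5+105)
S=lambda x,y:((x+.5)/12.5-.5+204,(y-300+.5)/12.5-.5+172)
for z in(.04,.045): print(on("top",A(190,288),z),on("top",A(184,125),z),on("side",S(52,456),z),on("side",S(214,440),z))
for z in(.09,):
  c=[on("top",H(*q),z) for q in((523,44),(740,30),(742,150),(525,163))]
  for i in range(4): d=c[(i+1)%4]-c[i]; print(c[i],np.hypot(*d),np.degrees(np.arctan2(d[1],d[0])))
  print("centre",np.mean(c,0))
print("cup",on("top",H(615,77),.13))
# base outline: rotor plate / base rim in top0 by red hue
T=cv2.imread("pics/top3.png");
```

```text
[0.40355778 0.15332433] [0.43608403 0.15528437] [0.40454544 0.16217507] [0.43771126 0.16419908]
[0.40351894 0.1519764 ] [0.43588828 0.15392699] [0.40474964 0.15266303] [0.4375933  0.15466738]
[0.78031395 0.24883832] 0.16785821637631423 -87.56366472650367
[0.78744948 0.08113183] 0.09500093360892138 -177.4830636463537
[0.69254019 0.07695989] 0.1647980295328481 92.39007084935974
[0.6856677  0.24161456] 0.09492151924031578 4.364566020833614
centre [0.73649283 0.16213615]
cup [0.73744786 0.1634598 ]
```

```bash
cat >> h.py <<'E'
def RZ(deg):
    "tool down, closing line at deg from world x"
    a=np.radians(deg); return np.array([[np.cos(a),-np.sin(a),0],[np.sin(a),np.cos(a),0],[0,0,1]])@RX
E
python3 - <<'E'
from h import *
k=np.array([.567,.2295]); a=71.
for p,d in((k,a),(k,a-90),([.462,.1515],92.5)): print(solver.ik([*p,.118],RZ(d)))
bot.move_ptp([*k,.20],RZ(a)); jaws.move_gripper(.5)
bot.move_straight([*k,.118],vel=.12); bot.hold(.3); f0=F().copy()
jaws.move_gripper(0.); bot.hold(.3); st()
u=np.array([np.cos(np.radians(a)),np.sin(np.radians(a))]); q=k.copy()
for i in range(5):
    f=(F()-f0); s=telemetry.read_state(); print(np.round(s["tcp_pos"],4),np.round(f,1),"radial",round(f[:2]@u,1))
    q=q+u*np.clip((f[:2]@u)*1e-4,-.001,.001); bot.move_straight([*q,.118],vel=.02); bot.hold(.15)
print(s["tcp_pos"][:2]-.08*u, q-.08*u)
E
```

```text
[ 0.25146377  0.46217048 -0.0508883   1.05773754  0.          0.58307633]
[ 0.25146377  0.46217048 -0.0508883   1.05773754  0.          2.15387266]
[ 0.14907888  0.26361388 -0.37056627  0.93661618  0.          0.10544565]
{'clock': 20.35, 'tcp_pos': [0.569, 0.2329, 0.1191], 'contact_force': [8.0163, 23.598, -0.4487], 'grip_width': 0.1903, 'grasp_force': 59.1071, 'joints': [0.2533, 0.4621, -0.0479, 1.0549, 0.0057, 0.5831]}
[0.569  0.2329 0.1191] [ 8.4 23.3 -0.7] radial 24.8
[0.569  0.233  0.1191] [ 6.9 18.1  2.1] radial 19.4
[0.569  0.2331 0.119 ] [ 4.6 10.8  3.8] radial 11.7
[0.569  0.2332 0.119 ] [3.6 5.6 6. ] radial 6.4
[0.569  0.2333 0.119 ] [1.5 1.3 8.1] radial 1.7
[0.5429735  0.15766577] [0.54219694 0.15746669]
```

Run:
```python
from h import *
C=np.array([.5429,.1577]); pt=lambda d:C+.08*np.array([np.cos(np.radians(d)),np.sin(np.radians(d))])
a=71.
jaws.move_gripper(.5); p=pt(a)
bot.move_straight([*p,.17],vel=.12); bot.move_ptp([*p,.17],RZ(a-90)); bot.move_straight([*p,.118],vel=.1)
bot.hold(.2); f0=F().copy(); jaws.move_gripper(0.); st()
for i,d in enumerate(np.linspace(a,182.4,29)[1:]):
    bot.move_straight([*pt(d),.118],vel=.07,orientation=RZ(d-90))
    if i%7==6:
        f=F()-f0; u=(pt(d)-C)/.08; print(round(d),"radial",round(f[:2]@u,1),"tang",round(f[1]*u[0]-f[0]*u[1],1),round(f[2],1))
bot.hold(.3); st(); print(pt(182.4)); shot("4")
```

```text
{'clock': 25.9333, 'tcp_pos': [0.5692, 0.2333, 0.1184], 'contact_force': [-0.4317, -1.161, 6.5208], 'grip_width': 0.1876, 'grasp_force': 58.6109, 'joints': [0.2567, 0.467, -0.0412, 1.0619, -0.0001, 2.1592]}
99 radial 2.0 tang -0.2 7.0
127 radial 3.1 tang 1.0 9.1
155 radial 3.4 tang 1.0 10.1
182 radial 3.4 tang 1.3 10.6
{'clock': 33.2333, 'tcp_pos': [0.4626, 0.1543, 0.1184], 'contact_force': [-3.3594, -0.6754, 10.1038], 'grip_width': 0.1902, 'grasp_force': 59.059, 'joints': [0.1547, 0.2657, -0.3663, 0.9389, -0.0001, 0.1129]}
[0.46297017 0.15434995]
```

Run:
```python
from h import *
t,s=cv2.imread("pics/top4.png"),cv2.imread("pics/side4.png")
z=lambda i,x,y,w,h:cv2.resize(i[y:y+h,x:x+w],(400,400),interpolation=cv2.INTER_CUBIC)
cv2.imwrite("pics/c7.png",np.hstack([z(t,95,155,125,125),z(s,195,110,120,120)]))
C=np.array([.5429,.1577])
for n,p in(("top",(.403,.152,.0445)),("side",(*C,.125)),("top",(*C,.125))): print(n,proj(n,p))
```

```text
top [158.77953859 267.79115003]
side [260.58492964 151.03033617]
top [148.83433954 207.45708542]
```

View pics/c7.png

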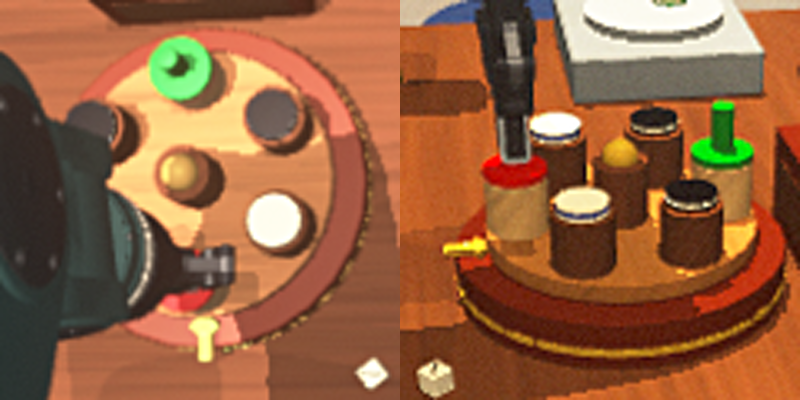

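The top and side views show the red knob held at the arrow. The ball's top in the side view, at (261,150.7), matches the axis I found mechanically, predicted at (260.6,151.0). The green knob stands opposite. The arrow line, hopper edges and hopper cup give a machine yaw of about 2.1±0.5°, and the knob is set at 2.4°. Handing in.

```bash
python3 -c "
from h import *
st(); print(hand_in())"
```

```text
{'clock': 33.3333, 'tcp_pos': [0.4626, 0.1543, 0.1184], 'contact_force': [-3.6784, -0.7112, 9.5603], 'grip_width': 0.1915, 'grasp_force': 59.0593, 'joints': [0.1547, 0.2658, -0.3663, 0.9389, -0.0001, 0.1129]}
the job is handed in; nothing more can be done
None
```

I handed the job in at 33 s: the green pad's token (13 mm hole) stopped at the pin's step and was released there, so I turned the red knob's tube in line with the arrow, to within about half a degree by my estimate, and the gripper is still holding it at about 59 N.

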